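Sort the incoming blood-tube racks into the department trays

ROBOT

A 6-joint arm with a two-finger parallel gripper is mounted at the origin on the work surface. World frame = base frame: x ahead of the robot, y to its left, z up, the work surface at z = 0. Lengths are in m, angles in degrees, forces in N, time in s.
With the tool pointing down it reaches from about 0.4 to 0.825 m from the base axis. Payload 7 kg.
Tool frame: the origin (TCP) lies at the very end of the fingers, on their centre line; the grasp point (between the pads) lies r.grip_depth behind it (r.grip_depth is the distance from the TCP to the grasp point, in m); z points along the fingers, y is the direction in which the jaws open and shut (so a half turn about z gives the same grasp; the last joint's range is limited). The gripper opens to 88 mm and grips with 3 to 60 N. Pads are 19 mm wide; open, the fingers measure 130 mm over their backs; the gripper's body (78 mm by 193 mm) begins 47 mm behind the grasp point.
Start: joints at [-49.498, 20.546, 0.682, 0, -70.136, -16.507], TCP at [0.274, -0.617, 0.227] pointing down, gripper open.
Joint ranges: [-176.03, 176.03], [-82.01, 121.73], [-58.28, 71.71], [-173.87, 95.51], [-174.79, -0.11], [-173.66, 173.66]. Speed limits (degrees/s): [136.94, 136.94, 172.46, 180, 180, 180].

INTERFACE

Orientations are given as [roll, pitch, yaw] about the fixed x, y, z axes, in that order (R = Rz(yaw) Ry(pitch) Rx(roll)).
In Python, from plant import get_state, vision, r gives the robot as it stands.
- The arm moves only by the shell command python3 -m handwheel 'ROWS' [FORCE]. ROWS is JSON, a list of rows, each a list of 5 numbers: the shift along the tool's x, y, z in mm, then the turn about the tool's z in degrees, then the finger opening in mm, from 0 to 87.6. A call has exactly 8 rows; each row shifts and turns the commanded pose from where the row before left it, along the tool's axes as they then stand; what a row does not reach is not made up. A row lasts 1/8 s, in which the tool goes at most 62.5 mm and 10.7 degrees, less where a joint would pass 70% of its speed; a pose out of reach is approached as far as the arm can. A call with a gripper value outside its range is refused whole. The fingers move at their own pace and stop on an object; FORCE is the grip in N (left out, the last holds). Time passes only in rows, so rows that do not move let the fingers close, or fill a call up. It gives the time, the measured TCP pose, the force and the opening at its end, in the units of the state.
- get_state(): the state, without advancing time (a new reading comes with each control period).
- vision.capture(name): name is "scene" or "side" or "wrist"; returns a dict with "color" (400x640x3 uint8, red, green, blue), "range_z" (400x640 float32, m along the optical axis (not along the pixel's ray), 0 where there is no reading), "K" (3x3 intrinsics, pixels), "k1" (the pictures are not rectified: a ray, as slopes to the right and down, at radius r is drawn at 1 + k1 r^2 times it, then the intrinsics apply), "R" (3x3) and "t" (3): a world point X has camera coordinates R X + t. Camera axes: x right, y down, z forward; pixel columns grow to the right and rows downward; lengths in m; the calibration is good to about 2 mm. A picture is of the moment at which its call begins.
- r.close_job(): hands the job in, once; it reports no verdict.
The state is a dict: "time_s": time; "joints": joint angles; "qd": joint speeds; "joint_torque": joint torques, N m; "tcp_pos": TCP position; "eef_rot": TCP orientation; "contact_force": force on the tool from outside, world axes, zero at the start; "moment": the same for the moment, N m; "gripper_width": finger opening in m.
Only numpy, scipy, OpenCV 4.12 (cv2) and the standard library are available. Lean on these libraries where they do the work, as an engineer would, in place of code of your own. Each camera call takes 0.05 s, during which the arm holds its last target. There are 200 camera calls.

TASK

The morning's blood samples are in: carry each rack of capped tubes to the tray of the same colour as its caps. Keep the racks upright and set each down, without dropping it, so that it sits flat on the tray floor inside the rim; leave the empty rack and the specimen pot where they stand.

Things in the scene. Friction and masses are not known exactly. Their poses are not given: they have to be found in the camera images.
- rack_red: loose white tube rack with eight fixed upright tubes with RED caps (2 rows of 4), 150 g: 85 mm long (its x), 45 mm wide (its y), 56 mm high (its z, up); cap tops at 82 mm. Origin: centre of the underside. Same after a half turn. Grip at mid-length across the 45 mm width, on the solid top deck, 34 to 56 mm above the underside.
- rack_blue: loose white tube rack with eight fixed upright tubes with BLUE caps (2 rows of 4), 150 g: 85 mm long (its x), 45 mm wide (its y), 56 mm high (its z, up); cap tops at 82 mm. Origin: centre of the underside. Same after a half turn. Grip at mid-length across the 45 mm width, on the solid top deck, 34 to 56 mm above the underside.
- rack_yellow: loose white tube rack with eight fixed upright tubes with YELLOW caps (2 rows of 4), 150 g: 85 mm long (its x), 45 mm wide (its y), 56 mm high (its z, up); cap tops at 82 mm. Origin: centre of the underside. Same after a half turn. Grip at mid-length across the 45 mm width, on the solid top deck, 34 to 56 mm above the underside.
- rack_green: loose white tube rack with eight fixed upright tubes with GREEN caps (2 rows of 4), 150 g: 85 mm long (its x), 45 mm wide (its y), 56 mm high (its z, up); cap tops at 82 mm. Origin: centre of the underside. Same after a half turn. Grip at mid-length across the 45 mm width, on the solid top deck, 34 to 56 mm above the underside.
- tray_red: RED shallow open plastic tray, fixed to the bench. 125 mm (its x) x 85 mm (its y) outside (133 x 93 mm over the rolled rim), 117 x 77 mm inside, floor 4 mm above the bench, rim 14 mm above the bench. A rack fits in lengthways, along the tray's x, either way round. Origin: centre of the underside, on the bench; z up.
- tray_blue: BLUE shallow open plastic tray, fixed to the bench. 125 mm (its x) x 85 mm (its y) outside (133 x 93 mm over the rolled rim), 117 x 77 mm inside, floor 4 mm above the bench, rim 14 mm above the bench. A rack fits in lengthways, along the tray's x, either way round. Origin: centre of the underside, on the bench; z up.
- tray_yellow: YELLOW shallow open plastic tray, fixed to the bench. 125 mm (its x) x 85 mm (its y) outside (133 x 93 mm over the rolled rim), 117 x 77 mm inside, floor 4 mm above the bench, rim 14 mm above the bench. A rack fits in lengthways, along the tray's x, either way round. Origin: centre of the underside, on the bench; z up.
- tray_green: GREEN shallow open plastic tray, fixed to the bench. 125 mm (its x) x 85 mm (its y) outside (133 x 93 mm over the rolled rim), 117 x 77 mm inside, floor 4 mm above the bench, rim 14 mm above the bench. A rack fits in lengthways, along the tray's x, either way round. Origin: centre of the underside, on the bench; z up.
- rack_empty: loose white tube rack of the same size (85 x 45 x 56 mm) with eight empty holes and no tubes; stays where it is. Origin: centre of the underside.
- specimen_pot: loose round specimen pot with a white screw lid, 52 mm across and 66 mm high; stays where it is. Origin: centre of the underside.

How it is judged (in metres and radians):
At the end, for the whole second after the job is handed in: Each rack of tubes stands in the tray of its cap colour: centre within 25 mm of the tray centre, underside under 9 mm above the bench, upright within 0.08 rad, at rest. The empty rack and the pot stand upright (0.1 rad) within 30 mm of where they were (horizontal distance between rack_red and tray_red below 0.025 m and z of rack_red in the frame of tray_red below 0.009 m and angle between each of rack_red, rack_blue, rack_yellow, rack_green's own z axis and vertical below 0.08 rad and linear speed of each of rack_red, rack_blue, rack_yellow, rack_green below 0.02 m/s and angular speed of each of rack_red, rack_blue, rack_yellow, rack_green below 0.2 rad/s and horizontal distance between rack_blue and tray_blue below 0.025 m and z of rack_blue in the frame of tray_blue below 0.009 m and horizontal distance between rack_yellow and tray_yellow below 0.025 m and z of rack_yellow in the frame of tray_yellow below 0.009 m and horizontal distance between rack_green and tray_green below 0.025 m and z of rack_green in the frame of tray_green below 0.009 m and distance of each of rack_empty, specimen_pot from where it was at the start of the episode below 0.03 m and angle between each of rack_empty, specimen_pot's own z axis and vertical below 0.1 rad); the robot touches nothing.
It fails at once if a rack of tubes is tipped more than 30 degrees (angle between any of rack_red, rack_blue, rack_yellow, rack_green's own z axis and vertical above 0.52 rad).
It fails at once if a rack of tubes is dropped or flung (moving at over 0.6 m/s with no finger on it: a fall of about 20 mm) ((linear speed of rack_red above 0.6 m/s and contact force between the fingers and rack_red below 0.05 N) or (linear speed of rack_blue above 0.6 m/s and contact force between the fingers and rack_blue below 0.05 N) or (linear speed of rack_yellow above 0.6 m/s and contact force between the fingers and rack_yellow below 0.05 N) or (linear speed of rack_green above 0.6 m/s and contact force between the fingers and rack_green below 0.05 N)).
It fails at once if the empty rack or the specimen pot is moved by more than 30 mm (distance of any of rack_empty, specimen_pot from where it was at the start of the episode above 0.03 m).
It also fails if it takes over 102 s, if anything falls off the work surface, if the arm or the gripper's body presses on something with over 40 N, if the wrist force passes 120 N, or if a joint passes its speed limit or range.

## Working session

There is one attempt and no reset: what is moved stays moved. The work goes in short steps, Python scripts to look and compute and a shell command to move; the robot and the scene stay as the last step left them, time stands still between calls to the robot, and variables do not carry over. Pictures are saved under pics/ and viewed, and the job is handed in when it is done.

```bash
ls; mkdir -p pics
python3 - <<'E'
from plant import get_state, vision, r
import cv2
print(get_state(), r.grip_depth)
for n in ("scene","side","wrist"):
    c=vision.capture(n); cv2.imwrite(f"pics/{n}0.png",c["color"][:,:,::-1]); print(n,c["K"].tolist(),c["k1"],c["R"].tolist(),c["t"])
E
```

```text
pics
{'time_s': 0.0, 'joints': array([-4.94990470e+01,  2.05919798e+01,  6.35233199e-01, -1.97492125e-02,
       -7.01369293e+01, -1.65053238e+01]), 'qd': array([ 0.03377688,  0.10084087,  0.03488248,  0.07515975, -0.03642667,
        0.005954  ]), 'joint_torque': array([-6.11195610e-04, -5.82718277e+01,  2.93061090e+01,  6.99742377e+00,
        7.02840698e-03, -1.75933474e-04]), 'tcp_pos': array([ 0.27426184, -0.61624177,  0.2256288 ]), 'eef_rot': array([ 1.79904909e+02, -8.81568487e-03, -1.56011089e+02]), 'contact_force': array([ 0.32581962,  0.52772093, -1.07244177]), 'moment': array([-0.00182545, -0.02104347, -0.03738084]), 'gripper_width': 0.08771927858465149} 0.0188
scene [[479.00139293879363, 0.0, 318.15551548496205], [0.0, 479.00139293879363, 198.65118270471714], [0.0, 0.0, 1.0]] -0.05374158526411047 [[-0.06784729059476013, 0.9976954928478924, -0.0006698581576263369], [0.6266344533383665, 0.04209118186628853, -0.7781758119463915], [-0.7763543051006268, -0.053216876647358656, -0.6280461424064504]] [ 0.02499222 -0.28316309  1.44540668]
side [[407.3520561473976, 0.0, 322.045908852752], [0.0, 407.3520561473976, 188.48199264768078], [0.0, 0.0, 1.0]] -0.07507135089959366 [[-0.8548792458807216, -0.5186918534782987, -0.011842132310361094], [-0.3310718538659569, 0.5629438057830912, -0.7572883856947813], [0.39946577142499645, -0.6434695273792664, -0.6529732496773021]] [0.45109773 0.21569294 0.92671494]
wrist [[344.2478640104098, 0.0, 324.5576649801175], [0.0, 344.2478640104098, 203.5451295716993], [0.0, 0.0, 1.0]] -0.01649981887627544 [[-0.40765311749827243, 0.9131350348196545, 0.0018286549285225241], [0.8689634027084894, 0.3873165832737801, 0.30803971996222995], [0.28057359203464544, 0.1271623863649665, -0.9513717396195576]] [ 0.67463868 -0.03848903  0.39169758]
```

View pics/scene0.png

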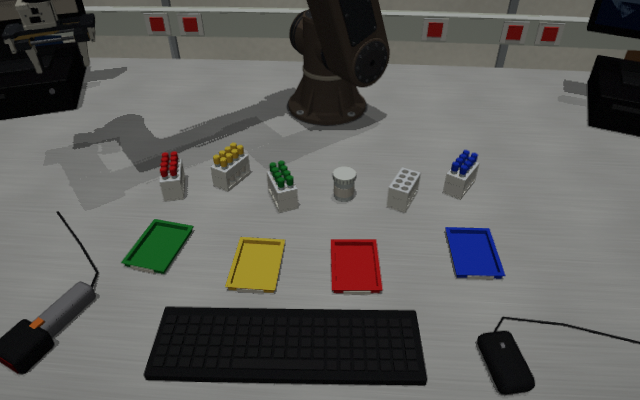

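View pics/side0.png

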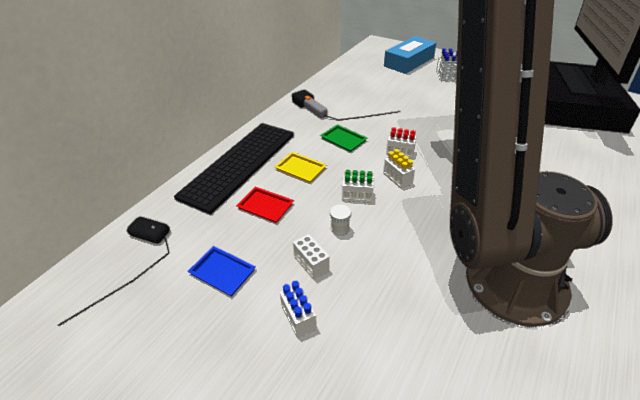

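```bash
cat > h.py <<'E'
from plant import get_state, vision, r
import cv2, numpy as np
HUE={'red':(174,6),'yellow':(18,32),'green':(45,80),'blue':(108,128)}
def cloud(n, save=None):
    c=vision.capture(n); z=c["range_z"]; h,w=z.shape
    if save: cv2.imwrite(save,c["color"][:,:,::-1])
    u,v=np.meshgrid(np.arange(w,dtype=float),np.arange(h,dtype=float))
    k1=float(c["k1"]); d=np.array([k1,0,0,0,0.])
    p=cv2.undistortPoints(np.stack([u,v],-1).reshape(-1,1,2),c["K"],d).reshape(h,w,2)
    X=np.concatenate([p*z[...,None],z[...,None]],-1)
    W=(X-c["t"])@c["R"]
    hsv=cv2.cvtColor(c["color"],cv2.COLOR_RGB2HSV)
    ok=z>0
    return W[ok],hsv[ok]
def cmask(hsv,col):
    a,b=HUE[col];H=hsv[:,0].astype(int)
    m=(H>=a)|(H<=b) if a>b else (H>=a)&(H<=b)
    return m&(hsv[:,1]>120)&(hsv[:,2]>50)
def rect(P):
    (x,y),(a,b),t=cv2.minAreaRect(P.astype(np.float32))
    if a<b:a,b,t=b,a,t+90
    return np.round([x*1000,y*1000,a*1000,b*1000,(t+90)%180-90],1)
E
python3 - <<'E'
from h import *
C={n:cloud(n) for n in("scene","side")}
bounds=lambda W:(W[:,0]>.35)&(W[:,0]<.85)&(abs(W[:,1])<.5)
for col in HUE:
    for n,(W,H) in C.items():
        m=cmask(H,col)&bounds(W)
        T=W[m&(W[:,2]<.025)&(W[:,2]>-.01)]; R=W[m&(W[:,2]>.06)&(W[:,2]<.1)]
        md=np.median(R[:,:2],0)
        R=R[np.linalg.norm(R[:,:2]-md,axis=1)<.06]
        mt=np.median(T[:,:2],0);T=T[np.linalg.norm(T[:,:2]-mt,axis=1)<.09]
        print(col,n,'tray',rect(T[:,:2]),len(T),np.percentile(T[:,2],[2,50,98]).round(4),'caps',rect(R[:,:2]),len(R),np.percentile(R[:,2],[50,98]).round(4))
        B=W[(np.linalg.norm(W[:,:2]-md,axis=1)<.062)&(W[:,2]>.035)&(W[:,2]<.1)]; print('   all',rect(B[:,:2]),len(B))
        top=W[(np.linalg.norm(W[:,:2]-md,axis=1)<.062)&(abs(W[:,2]-.056)<.004)]; print('   deck',rect(top[:,:2]),len(top))
E
```

```text
red scene tray [659.3  91.1 137.1  93.1   4.4] 2515 [0.001  0.0041 0.015 ] caps [ 439.6 -333.9   78.7   34.9   14.1] 344 [0.08   0.0836]
   all [ 438.2 -333.5   88.9   44.1   14.3] 723
   deck [ 440.  -333.3   84.1   43.7   15. ] 183
red side tray [657.1  90.9 134.6  95.2   3.2] 1175 [0.0003 0.0047 0.0155] caps [ 434.2 -332.5   71.5   36.8   13.7] 158 [0.0813 0.0857]
   all [ 436.2 -332.3   86.1   51.7   13.7] 494
   deck [ 436.5 -332.4   85.6   51.2   13.4] 137
yellow scene tray [668.7 -99.7 135.5  94.   -1.2] 2499 [0.001  0.0042 0.0148] caps [ 392.5 -206.1   76.8   35.7  -28.3] 395 [0.0782 0.0833]
   all [ 393.  -204.9   88.4   46.3  -29.5] 899
   deck [ 393.6 -205.6   85.7   46.4  -29. ] 209
yellow side tray [671.6 -99.4 149.1  95.9  -1.2] 891 [0.0003 0.005  0.0157] caps [ 389.2 -203.9   75.9   35.9  -27.9] 262 [0.0797 0.0848]
   all [ 391.7 -201.9   90.4   45.9  -22.6] 590
   deck [ 391.8 -202.8   88.9   46.   -23.8] 143
green scene tray [ 630.9 -310.7  134.9  105.9  -10.6] 1918 [0.0007 0.0037 0.0146] caps [461.1 -75.7  73.6  31.8  24.3] 254 [0.0806 0.0838]
   all [459.1 -76.4  91.6  45.1  26.3] 814
   deck [459.  -75.5  91.3  45.2  24.6] 206
green side tray [ 627.5 -306.   135.5   97.4   -9.3] 652 [0.0009 0.0058 0.0163] caps [456.4 -72.7  70.7  38.   26.7] 181 [0.0805 0.0839]
   all [457.6 -74.6  80.8  50.   26.3] 603
   deck [458.  -75.   80.3  48.9  25.3] 183
blue scene tray [609.3 329.2 136.6 100.7   2.1] 2237 [0.0007 0.004  0.015 ] caps [390.  332.2  75.4  35.  -32.7] 354 [0.0796 0.0838]
   all [385.6 334.   90.7  46.1 -32.7] 794
   deck [385.5 334.2  87.8  45.6 -32.5] 191
blue side tray [606.6 321.8 133.4 103.    1.2] 1781 [0.0009 0.0048 0.0154] caps [383.5 335.5  74.6  33.8 -31.8] 430 [0.0808 0.0845]
   all [382.8 334.6  86.3  46.1 -32.9] 1029
   deck [382.8 334.4  86.2  45.7 -32.8] 317
```

View pics/wrist0.png

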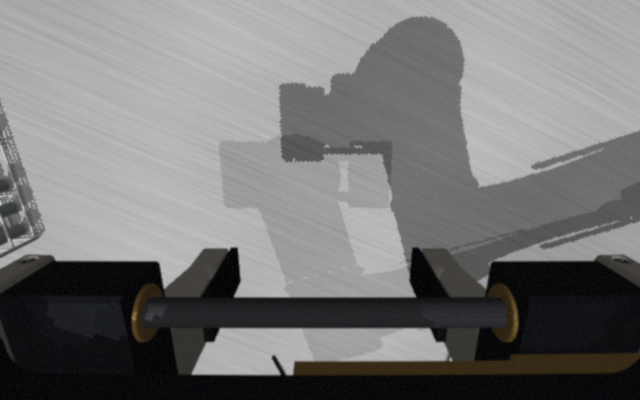

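```bash
cat >> h.py <<'E'
def trays(names=("scene","side")):
    out={}
    for n in names:
        W,H=cloud(n); b=(W[:,0]>.5)&(W[:,0]<.8)&(abs(W[:,1])<.45)
        for col in HUE:
            T=W[cmask(H,col)&b&(W[:,2]<.025)&(W[:,2]>-.01)][:,:2]
            im=np.zeros((350,900),np.uint8)
            ij=np.round((T-[.5,-.45])*1000).astype(int); im[ij[:,0].clip(0,349),ij[:,1].clip(0,899)]=255
            im=cv2.morphologyEx(im,cv2.MORPH_CLOSE,np.ones((9,9)));im=cv2.morphologyEx(im,cv2.MORPH_OPEN,np.ones((21,21)))
            k,l,s,ce=cv2.connectedComponentsWithStats(im); i=1+s[1:,4].argmax()
            p=np.argwhere(l==i)/1000+[.5,-.45]
            print(n,col,'tray',rect(p))
def plan(x,y,z,yaw):
    s=get_state(); p=s['tcp_pos']*1000; w=s['eef_rot'][2]; d=np.array([x,y])-p[:2]
    f=lambda a:np.round([np.cos(a)*d[0]+np.sin(a)*d[1],np.sin(a)*d[0]-np.cos(a)*d[1]],1)
    turn=-((yaw-w+90)%180-90)
    print('t',s['time_s'],'p',p.round(1),'yaw',round(w,1),'now-axes',f(np.radians(w)),'after-turn',f(np.radians(w-turn)),'turn',round(turn,1),'dz',round(p[2]-z,1),'j',s['joints'].round(0))
E
python3 - <<'E'
from h import *
trays()
W,H=cloud("scene")
for nm,c in(("pot",(.46,.05)),("empty",(.46,.2))):
    B=W[(np.linalg.norm(W[:,:2]-c,axis=1)<.075)&(W[:,2]>.045)&(W[:,2]<.09)]; print(nm,rect(B[:,:2]),len(B))
plan(437,-333,140,14)
E
```

```text
scene red tray [659.3  90.4 134.6  92.    3.2]
scene yellow tray [669.4 -99.6 131.1  92.7  -0.9]
scene green tray [ 632.6 -306.4  133.8   93.2   -8.8]
scene blue tray [608.5 328.  131.   98.    0. ]
side red tray [658.   90.  132.8  90.3   5.2]
side yellow tray [ 665. -108.  128.   70.    0.]
side green tray [ 635.4 -317.9  112.5   69.5   -9.1]
side blue tray [606.5 327.  129.   92.    0. ]
pot [438.5  63.3  52.6  51.4 -10.2] 395
empty [440.7 196.6  90.5  44.1 -23.5] 546
t 0.4 p [ 274.4 -616.6  226.4] yaw -156.0 now-axes [-263.8  193. ] after-turn [-226.3  235.8] turn 10.0 dz 86.4 j [-49.  21.   1.  -0. -70. -17.]
```

```bash
python3 -m handwheel '[[-44,32.2,14,0,66],[-44,32.2,14,0,66],[-44,32.2,14,0,66],[-44,32.2,14,0,66],[-44,32.2,14,0,66],[-44,32.2,14,0,66],[0,0,0,10,66],[0,0,0,0,66]]' 25
python3 - <<'E'
from h import *
plan(437,-333,28,14)
W,H=cloud("wrist","pics/w1.png")
m=cmask(H,'red')&(W[:,2]>.06)&(W[:,2]<.1); print(rect(W[m][:,:2]))
B=W[(np.linalg.norm(W[:,:2]-[.437,-.333],axis=1)<.062)&(abs(W[:,2]-.056)<.006)]; print(rect(B[:,:2]),len(B))
E
```

```text
time_s: 1.4
tcp_pos: [0.4376, -0.3322, 0.1427]
eef_rot: [-180.0, 0.0, -165.9]
contact_force: [0.2, -0.7, -0.4]
gripper_width: 0.066
t 1.4 p [ 437.6 -332.2  142.7] yaw -165.9 now-axes [ 0.7 -0.6] after-turn [ 0.7 -0.6] turn 0.1 dz 114.7 j [-17.  13. -22.   0. -55. -59.]
[ 437.2 -335.3   75.1   34.8   14.4]
[ 437.4 -335.1   84.9   45.1   14.3] 2655
```

View pics/w1.png

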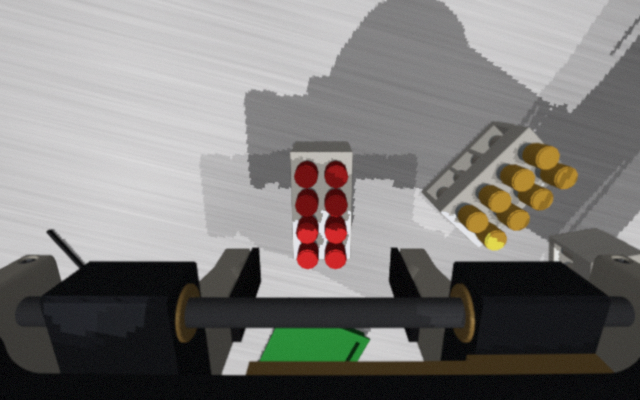

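```bash
python3 -m handwheel '[[0,2,23,0,66],[0,0,23,0,66],[0,0,23,0,66],[0,0,23,0,66],[0,0,22.5,0,66],[0,0,0,0,36],[0,0,0,0,36],[0,0,0,0,36]]' 25
python3 - <<'E'
from h import *
plan(659,90.5,140,4)
E
```

```text
time_s: 2.45
tcp_pos: [0.4373, -0.3314, 0.0292]
eef_rot: [-179.9, 0.1, -166.0]
contact_force: [0.1, -1.7, 0.1]
gripper_width: 0.045
t 2.45 p [ 437.3 -331.4   29.2] yaw -166.0 now-axes [-317.4  355.6] after-turn [-250.6  405.4] turn 10.0 dz -110.8 j [-17.  21. -29.   0. -40. -59.]
```

```bash
python3 -m handwheel '[[0,0,-15,0,36],[0,0,-35,0,36],[0,0,-35,0,36],[-7,8,-26,0,36],[-20,22.5,0,0,36],[-35,39,0,0,36],[-40,45,0,0,36],[-40,45,0,0,36]]'; python3 -m handwheel '[[-40,45,0,0,36],[-40,45,0,0,36],[-40,45,0,0,36],[-35,39,0,0,36],[-20,22.5,0,0,36],[0,0,0,5,36],[0,0,0,5,36],[0,0,0,0,36]]'
python3 - <<'E'
from h import *
plan(659,90.5,33,4)
W,H=cloud("wrist","pics/w2.png")
cloud("scene","pics/s2.png")
E
```

```text
time_s: 3.45
tcp_pos: [0.5365, -0.1401, 0.1408]
eef_rot: [-180.0, 0.1, -166.0]
contact_force: [1.2, -1.0, -1.0]
gripper_width: 0.0449
time_s: 4.45
tcp_pos: [0.658, 0.0915, 0.1402]
eef_rot: [180.0, 0.0, -175.9]
contact_force: [-0.2, -0.7, -1.4]
gripper_width: 0.0443
t 4.45 p [658.   91.5 140.2] yaw -175.9 now-axes [-0.9 -1.1] after-turn [-0.9 -1.1] turn 0.1 dz 107.2 j [  25.   23.   -7.   -0.  -60. -111.]
```

View pics/w2.png

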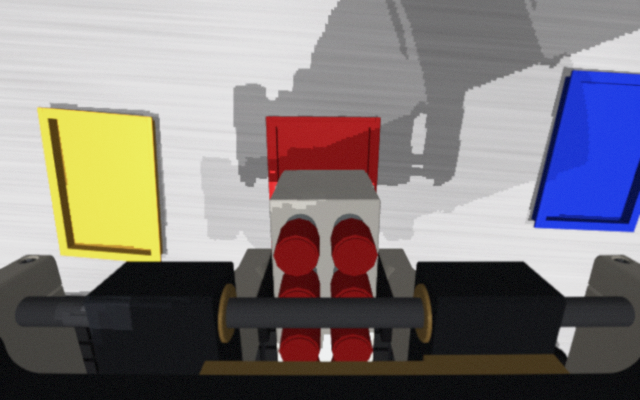

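View pics/s2.png

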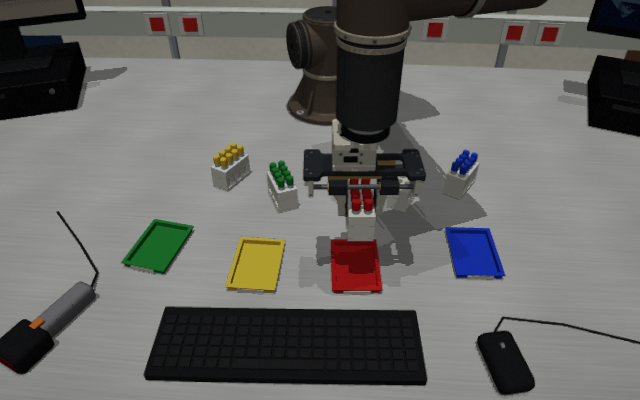

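```bash
python3 -m handwheel '[[0,0,20,0,36],[0,0,25,0,36],[0,0,25,0,36],[0,0,20,0,36],[0,0,9,0,36],[0,0,4,0,36],[0,0,3,0,36],[0,0,0,0,36]]'
python3 - <<'E'
from h import *
cloud("scene","pics/s3.png")
E
```

```text
time_s: 5.55
tcp_pos: [0.6584, 0.0913, 0.0335]
eef_rot: [180.0, 0.0, -176.0]
contact_force: [0.5, 0.6, -0.7]
gripper_width: 0.045
```

View pics/s3.png

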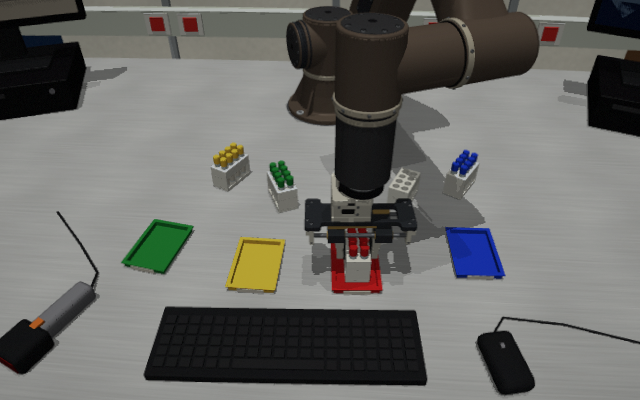

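```bash
python3 -m handwheel '[[0,0,1,0,36],[0,0,0,0,60],[0,0,0,0,60],[0,0,0,0,66],[0,0,-15,0,66],[0,0,-30,0,66],[0,0,-35,0,66],[0,0,-28,0,66]]'
python3 - <<'E'
from h import *
plan(384.5,334,140,-32.6)
E
```

```text
time_s: 6.6
tcp_pos: [0.6586, 0.0913, 0.1429]
eef_rot: [180.0, 0.1, -176.0]
contact_force: [0.0, -0.3, -0.7]
gripper_width: 0.0659
t 6.6 p [658.6  91.3 142.9] yaw -176.0 now-axes [256.5 261.2] after-turn [361.7  56.7] turn 36.6 dz 2.9 j [  25.   23.   -7.    0.  -60. -111.]
```

```bash
python3 -m handwheel '[[20.5,21.2,0,0,66],[40,41,0,0,66],[40,41,0,0,66],[40,41,0,0,66],[40,41,0,0,66],[40,41,0,0,66],[36,35,0,0,66],[0,0,0,9,66]]'; python3 -m handwheel '[[0,0,0,9.2,66],[0,0,0,9.2,66],[0,0,0,9.2,66],[0,0,0,0,66],[0,0,0,0,66],[0,0,0,0,66],[0,0,0,0,66],[0,0,0,0,66]]'
python3 - <<'E'
from h import *
W,H=cloud("wrist","pics/w4.png")
m=cmask(H,'blue')&(W[:,2]>.06)&(W[:,2]<.1)&(np.linalg.norm(W[:,:2]-[.3845,.334],axis=1)<.07); print(rect(W[m][:,:2]))
B=W[(np.linalg.norm(W[:,:2]-[.3845,.334],axis=1)<.062)&(abs(W[:,2]-.056)<.006)]; a=rect(B[:,:2]);print(a)
plan(a[0],a[1],28.5,a[4])
E
```

```text
time_s: 7.6
tcp_pos: [0.3821, 0.3363, 0.1416]
eef_rot: [179.9, 0.1, 175.1]
contact_force: [-0.1, 0.1, -0.1]
gripper_width: 0.066
time_s: 8.6
tcp_pos: [0.411, 0.3161, 0.1371]
eef_rot: [179.7, -3.7, 150.1]
contact_force: [0.6, -0.1, 0.4]
gripper_width: 0.0659
[385.7 333.4  74.4  34.8 -32.4]
[386.1 333.3  85.2  45.1 -32.4]
t 8.65 p [411.1 316.1 137.1] yaw 150.1 now-axes [30.2  2.5] after-turn [30.3  1.1] turn 2.5 dz 108.6 j [  56.   11.  -23.   -5.  -56. -174.]
```

View pics/w4.png

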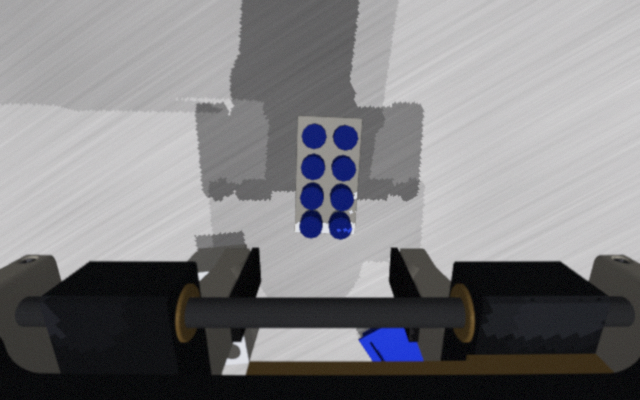

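```bash
python3 -m handwheel '[[0,0,0,-10,66],[0,0,0,-10,66],[0,0,0,-10,66],[0,0,0,-10,66],[0,0,0,-10,66],[0,0,0,-10,66],[0,0,0,-10,66],[0,0,0,-10,66]]'; python3 -m handwheel '[[0,0,0,-10,66],[0,0,0,-10,66],[0,0,0,-10,66],[0,0,0,-10,66],[0,0,0,-10,66],[0,0,0,-10,66],[0,0,0,-10,66],[0,0,0,-10,66]]'
python3 - <<'E'
from h import *
plan(386.1,333.3,28.5,-32.4); print(get_state()['eef_rot'],get_state()['joints'])
E
```

```text
time_s: 9.65
tcp_pos: [0.4112, 0.316, 0.137]
eef_rot: [176.3, -0.3, -129.6]
contact_force: [-0.6, -0.7, -0.3]
gripper_width: 0.0661
time_s: 10.65
tcp_pos: [0.4112, 0.3159, 0.137]
eef_rot: [179.0, 3.6, -49.6]
contact_force: [-1.0, -0.3, -0.3]
gripper_width: 0.0662
t 10.65 p [411.2 315.9 137. ] yaw -49.6 now-axes [-29.5   7.9] after-turn [-30.5  -1.2] turn -17.2 dz 108.5 j [ 56.  11. -23.  -5. -56. -13.]
[179.03681852   3.63700736 -49.62990578] [ 56.24965492  11.21196024 -23.2216114   -4.56135416 -55.58312492
 -13.2693812 ]
```

```bash
python3 -m handwheel '[[0,0,0,-10.5,66],[0,0,0,-10.5,66],[0,0,0,-10.5,66],[0,0,0,-10.5,66],[0,0,0,-10.5,66],[0,0,0,-10.5,66],[0,0,0,-10.5,66],[0,0,0,-10.5,66]]'; python3 -m handwheel '[[0,0,0,-10.5,66],[0,0,0,-10.5,66],[0,0,0,-10.5,66],[0,0,0,-10.5,66],[0,0,0,-10.5,66],[0,0,0,-10.5,66],[0,0,0,-10.5,66],[0,0,0,-10.5,66]]';  python3 -m handwheel '[[0,0,0,-10,66],[0,0,0,-10,66],[0,0,0,-4,66],[0,0,0,0,66],[0,0,0,0,66],[0,0,0,0,66],[0,0,0,0,66],[0,0,0,0,66]]';python3 -c "
from h import *
print(get_state()['eef_rot'],get_state()['joints'])"
```

```text
time_s: 11.65
tcp_pos: [0.4112, 0.3159, 0.137]
eef_rot: [-176.5, 1.3, 34.5]
contact_force: [0.1, -0.1, -0.3]
gripper_width: 0.0656
time_s: 12.65
tcp_pos: [0.4112, 0.316, 0.137]
eef_rot: [-178.3, -3.4, 118.4]
contact_force: [-0.5, 0.2, 0.8]
gripper_width: 0.066
time_s: 13.65
tcp_pos: [0.4004, 0.3227, 0.1379]
eef_rot: [-179.9, -2.3, 141.0]
contact_force: [-0.1, 0.5, -0.2]
gripper_width: 0.0661
[-179.90178069   -2.25842544  140.97666927] [ 58.97426644  10.35296954 -24.87207694  -2.76117573 -54.58935137
 173.60081497]
```

```bash
python3 -m handwheel '[[0,0,0,-2,66],[0,0,0,-2,66],[0,0,0,-2,66],[0,0,0,0,66],[0,0,0,0,66],[0,0,0,0,66],[0,0,0,0,66],[0,0,0,0,66]]';python3 -c "
from h import *
print(get_state()['eef_rot'],get_state()['joints'])"
```

```text
time_s: 14.65
tcp_pos: [0.3864, 0.3305, 0.1384]
eef_rot: [179.7, -0.4, 145.7]
contact_force: [0.0, 0.3, 0.1]
gripper_width: 0.066
[179.73927255  -0.40432243 145.73299925] [ 62.4054115    9.31601935 -27.03231401  -0.46279906 -53.346615
 173.60195874]
```

```bash
python3 -m handwheel '[[0,0,0,-1.3,66],[0,0,0,10,66],[0,0,0,10.5,66],[0,0,0,10.5,66],[0,0,0,10.5,66],[0,0,0,10.5,66],[0,0,0,10.5,66],[0,0,0,10.5,66]]'; python3 -m handwheel '[[0,0,0,10.5,66],[0,0,0,10.5,66],[0,0,0,10.5,66],[0,0,0,10.5,66],[0,0,0,10.5,66],[0,0,0,10.5,66],[0,0,0,10.5,66],[0,0,0,10.5,66]]'
python3 - <<'E'
from h import *
plan(386.1,333.3,28.5,-32.4); print(get_state()['eef_rot'])
E
```

```text
time_s: 15.65
tcp_pos: [0.3831, 0.3322, 0.1385]
eef_rot: [179.9, -0.3, 73.5]
contact_force: [0.2, 0.6, -0.7]
gripper_width: 0.0664
time_s: 16.65
tcp_pos: [0.3831, 0.3322, 0.1384]
eef_rot: [-179.7, -0.1, -10.5]
contact_force: [0.2, 0.5, -0.3]
gripper_width: 0.0661
t 16.65 p [383.1 332.2 138.4] yaw -10.5 now-axes [ 2.8 -1.7] after-turn [ 2.  -2.6] turn 21.9 dz 109.9 j [ 63.   9. -28.   0. -53.  16.]
[-1.79712020e+02 -1.34345157e-01 -1.05152529e+01]
```

Tilt is now 0.3°. Turn, then centre, descend and grip.

```bash
python3 -m handwheel '[[0,0,0,10,66],[0,0,0,10,66],[0,0,0,1.9,66],[2,-2.6,10,0,66],[0,0,0,0,66],[0,0,0,0,66],[0,0,0,0,66],[0,0,0,0,66]]'
python3 - <<'E'
from h import *
plan(386.1,333.3,28.5,-32.4); print(get_state()['eef_rot'])
E
```

```text
time_s: 17.65
tcp_pos: [0.3864, 0.3334, 0.1286]
eef_rot: [-179.7, -0.0, -32.1]
contact_force: [-0.4, 0.1, 0.3]
gripper_width: 0.0658
t 17.65 p [386.4 333.4 128.6] yaw -32.1 now-axes [-0.2  0.3] after-turn [-0.2  0.3] turn 0.3 dz 100.1 j [ 63.  10. -28.   0. -52.  -5.]
[-1.79664019e+02 -3.15465378e-03 -3.20948905e+01]
```

```bash
python3 -m handwheel '[[0,0,20,0,66],[0,0,22,0,66],[0,0,22,0,66],[0,0,20,0,66],[0,0,16,0,66],[0,0,0,0,36],[0,0,0,0,36],[0,0,0,0,36]]'
python3 - <<'E'
from h import *
plan(608,327.5,140,1)
E
```

```text
time_s: 18.65
tcp_pos: [0.3869, 0.3341, 0.0292]
eef_rot: [-179.6, -0.0, -32.1]
contact_force: [-0.7, 0.1, 1.1]
gripper_width: 0.045
t 18.65 p [386.9 334.1  29.2] yaw -32.1 now-axes [ 190.8 -111.9] after-turn [221.   10.5] turn -33.1 dz -110.8 j [ 63.  18. -34.   0. -38.  -5.]
```

```bash
python3 -m handwheel '[[0,0,-15,0,36],[0,0,-35,0,36],[0,0,-35,0,36],[8,-4.9,-26,0,36],[20,-12,0,0,36],[35,-20.5,0,0,36],[36,-21,0,0,36],[36,-21,0,0,36]]'; python3 -m handwheel '[[35,-20.5,0,0,36],[20.8,-12,0,0,36],[0,0,0,-8,36],[0,0,0,-9,36],[0,0,0,-9,36],[0,0,0,-7.1,36],[0,0,0,0,36],[0,0,0,0,36]]'
python3 - <<'E'
from h import *
plan(608,327.5,33,1)
cloud("wrist","pics/w5.png")
E
```

```text
time_s: 19.65
tcp_pos: [0.5442, 0.3287, 0.1415]
eef_rot: [-179.6, -0.0, -32.1]
contact_force: [0.5, 0.3, -1.8]
gripper_width: 0.045
time_s: 20.65
tcp_pos: [0.6074, 0.3266, 0.1408]
eef_rot: [-179.7, -0.2, 0.8]
contact_force: [0.0, 0.8, -1.9]
gripper_width: 0.0448
t 20.65 p [607.4 326.6 140.8] yaw 0.8 now-axes [ 0.6 -0.9] after-turn [ 0.6 -0.9] turn -0.2 dz 107.8 j [ 44.  25.  -4.  -0. -61.  46.]
```

View pics/w5.png

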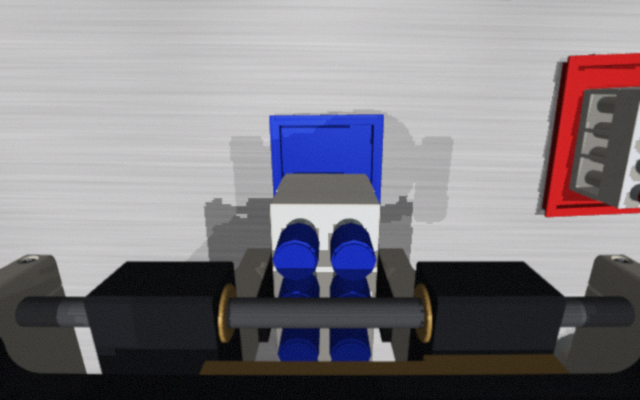

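```bash
python3 -m handwheel '[[0,0,20,0,36],[0,0,25,0,36],[0,0,25,0,36],[0,0,20,0,36],[0,0,9,0,36],[0,0,4,0,36],[0,0,3.5,0,36],[0,0,0,0,36]]'; python3 -m handwheel '[[0,0,1.5,0,36],[0,0,0,0,60],[0,0,0,0,60],[0,0,0,0,66],[0,0,-15,0,66],[0,0,-30,0,66],[0,0,-35,0,66],[0,0,-28,0,66]]'
python3 - <<'E'
from h import *
plan(458.5,-75,140,25.5)
E
```

```text
time_s: 21.7
tcp_pos: [0.6079, 0.3273, 0.034]
eef_rot: [-179.7, -0.2, 1.0]
contact_force: [-0.2, -0.1, -1.3]
gripper_width: 0.0451
time_s: 22.7
tcp_pos: [0.6079, 0.3269, 0.143]
eef_rot: [-179.7, -0.3, 1.0]
contact_force: [0.7, 0.5, -0.5]
gripper_width: 0.0658
t 22.7 p [607.9 326.9 143. ] yaw 1.0 now-axes [-156.4  399.2] after-turn [-307.9  298.4] turn -24.5 dz 3.0 j [ 44.  25.  -4.  -0. -61.  47.]
```

```bash
python3 -m handwheel '[[-10,25,0,0,66],[-19,48,0,0,66],[-19,48,0,0,66],[-19,48,0,0,66],[-19,48,0,0,66],[-19,48,0,0,66],[-19,48,0,0,66],[-19,48,0,0,66]]'; python3 -m handwheel '[[-13.4,38.2,0,0,66],[0,0,0,-8,66],[0,0,0,-8,66],[0,0,0,-8.5,66],[0,0,0,0,66],[0,0,0,0,66],[0,0,0,0,66],[0,0,0,0,66]]'
python3 - <<'E'
from h import *
W,H=cloud("wrist","pics/w6.png")
B=W[(np.linalg.norm(W[:,:2]-[.4585,-.075],axis=1)<.062)&(abs(W[:,2]-.056)<.006)]; a=rect(B[:,:2]);print(a)
plan(a[0],a[1],28.5,a[4]);print(get_state()['eef_rot'])
E
```

```text
time_s: 23.7
tcp_pos: [0.4703, -0.0381, 0.1393]
eef_rot: [-179.7, -0.3, 1.0]
contact_force: [0.3, 0.0, 0.1]
gripper_width: 0.0661
time_s: 24.7
tcp_pos: [0.4579, -0.0752, 0.1378]
eef_rot: [-179.8, -0.3, 25.4]
contact_force: [0.1, -0.0, 0.2]
gripper_width: 0.0658
[459.4 -76.6  85.1  45.1  24.8]
t 24.75 p [457.9 -75.2 137.8] yaw 25.5 now-axes [0.7 1.9] after-turn [0.8 1.9] turn 0.7 dz 109.3 j [ 15.   5. -32.  -0. -52. 101.]
[-179.83254442   -0.26496722   25.45341347]
```

View pics/w6.png

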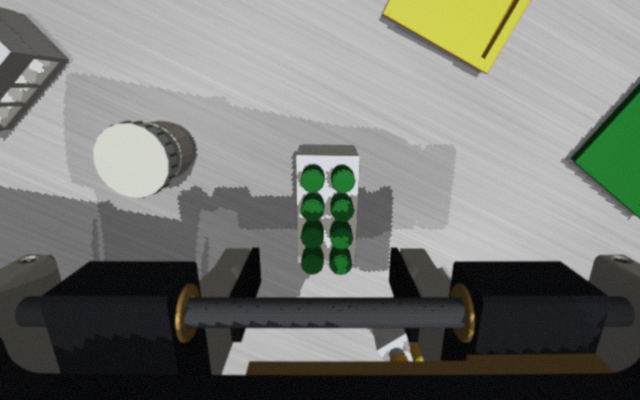

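Green rack at (328,215) is centred between the fingers, with the pot well left at (135,160). Descend and grip.

```bash
python3 -m handwheel '[[0.8,1.9,20,0.7,66],[0,0,25,0,66],[0,0,25,0,66],[0,0,25,0,66],[0,0,14,0,66],[0,0,0,0,36],[0,0,0,0,36],[0,0,0,0,36]]'
python3 - <<'E'
from h import *
plan(631,-306.5,140,-9)
E
```

```text
time_s: 25.75
tcp_pos: [0.4603, -0.0759, 0.0295]
eef_rot: [-179.8, -0.3, 24.8]
contact_force: [0.9, -0.7, -0.9]
gripper_width: 0.0446
t 25.75 p [460.3 -75.9  29.5] yaw 24.8 now-axes [ 58.3 280.9] after-turn [204.6 201. ] turn 33.8 dz -110.5 j [ 15.  14. -39.  -0. -36. 100.]
```

```bash
python3 -m handwheel '[[0,0,-15,0,36],[0,0,-35,0,36],[0,0,-35,0,36],[2.3,11,-26,0,36],[5,25,0,0,36],[9,44,0,0,36],[9,44,0,0,36],[9,44,0,0,36]]'; python3 -m handwheel '[[9,44,0,0,36],[9,44,0,0,36],[6,25,0,0,36],[0,0,0,8.5,36],[0,0,0,8.5,36],[0,0,0,8.5,36],[0,0,0,8.3,36],[0,0,0,0,36]]'
python3 - <<'E'
from h import *
plan(631,-306.5,33,-9)
cloud("wrist","pics/w7.png")
E
```

```text
time_s: 26.75
tcp_pos: [0.5617, -0.2158, 0.14]
eef_rot: [-179.8, -0.3, 24.8]
contact_force: [0.1, 0.8, -1.5]
gripper_width: 0.0451
time_s: 27.75
tcp_pos: [0.63, -0.3072, 0.1395]
eef_rot: [-179.7, -0.1, -9.0]
contact_force: [-0.1, -0.2, -1.4]
gripper_width: 0.0448
t 27.75 p [ 630.  -307.2  139.5] yaw -9.0 now-axes [ 0.9 -0.8] after-turn [ 0.9 -0.8] turn 0.0 dz 106.5 j [-10.  26.  -2.  -0. -62.  91.]
```

View pics/w7.png

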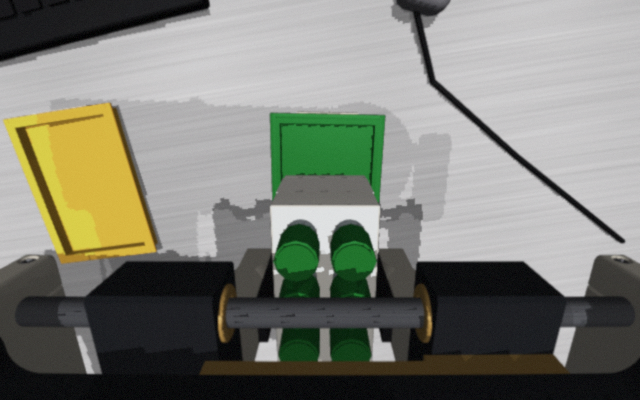

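Green rack is aligned with its tray (326,160). Lower, release, lift.

```bash
python3 -m handwheel '[[0,0,20,0,36],[0,0,25,0,36],[0,0,25,0,36],[0,0,20,0,36],[0,0,9,0,36],[0,0,4,0,36],[0,0,2,0,36],[0,0,0,0,36]]'; python3 -m handwheel '[[0,0,1.5,0,36],[0,0,0,0,60],[0,0,0,0,60],[0,0,0,0,66],[0,0,-15,0,66],[0,0,-30,0,66],[0,0,-35,0,66],[0,0,-28,0,66]]'
python3 - <<'E'
from h import *
plan(392.5,-204.5,140,-28.5)
E
```

```text
time_s: 28.8
tcp_pos: [0.6309, -0.3069, 0.0348]
eef_rot: [-179.7, -0.2, -9.0]
contact_force: [-0.2, 0.5, -1.5]
gripper_width: 0.045
time_s: 29.8
tcp_pos: [0.6307, -0.3075, 0.1436]
eef_rot: [-179.7, -0.3, -9.0]
contact_force: [0.5, -0.7, 0.0]
gripper_width: 0.0662
t 29.8 p [ 630.7 -307.5  143.6] yaw -9.0 now-axes [-251.4  -64.5] after-turn [-258.5   23.1] turn 19.5 dz 3.6 j [-10.  26.  -2.  -0. -62.  91.]
```

```bash
python3 -m handwheel '[[-21.4,-5.5,0,0,66],[-46,-11.8,0,0,66],[-46,-11.8,0,0,66],[-46,-11.8,0,0,66],[-46,-11.8,0,0,66],[-46,-11.8,0,0,66],[0,0,0,9.5,66],[0,0,0,10,66]]'
python3 - <<'E'
from h import *
W,H=cloud("wrist","pics/w8.png")
B=W[(np.linalg.norm(W[:,:2]-[.3925,-.2045],axis=1)<.062)&(abs(W[:,2]-.056)<.006)]; a=rect(B[:,:2]);print(a)
plan(a[0],a[1],28.5,a[4]);print(get_state()['eef_rot'])
E
```

```text
time_s: 30.8
tcp_pos: [0.3922, -0.2041, 0.1421]
eef_rot: [-179.6, -0.2, -28.8]
contact_force: [-0.1, 0.1, 0.6]
gripper_width: 0.0661
[ 392.  -208.2   85.1   45.2  -27.7]
t 30.85 p [ 392.3 -204.2  142. ] yaw -29.3 now-axes [1.7 3.6] after-turn [1.6 3.7] turn -1.6 dz 113.5 j [ -2.   3. -34.  -0. -53.  63.]
[-1.79628981e+02 -1.54908558e-01 -2.92992395e+01]
```

View pics/w8.png

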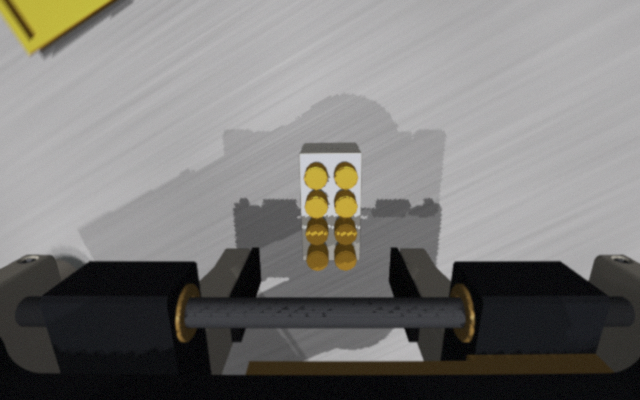

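```bash
python3 -m handwheel '[[1,3,20,-1.4,66],[0,0,25,0,66],[0,0,25,0,66],[0,0,25,0,66],[0,0,18,0,66],[0,0,0,0,36],[0,0,0,0,36],[0,0,0,0,36]]'
python3 - <<'E'
from h import *
plan(669,-99.5,140,-1)
E
```

```text
time_s: 31.85
tcp_pos: [0.3926, -0.2069, 0.0285]
eef_rot: [-179.6, -0.1, -27.1]
contact_force: [-0.7, -0.1, 2.3]
gripper_width: 0.045
t 31.85 p [ 392.6 -206.9   28.5] yaw -27.1 now-axes [ 197.3 -221.4] after-turn [ 274.5 -112.2] turn -26.1 dz -111.5 j [ -2.  13. -42.  -0. -35.  66.]
```

```bash
python3 -m handwheel '[[0,0,-15,0,36],[0,0,-35,0,36],[0,0,-35,0,36],[8,-9,-26,0,36],[18,-20,0,0,36],[31,-35,0,0,36],[31,-35,0,0,36],[31,-35,0,0,36]]'; python3 -m handwheel '[[31,-35,0,0,36],[30,-33,0,0,36],[17.3,-19.4,0,0,36],[0,0,0,-8,36],[0,0,0,-9,36],[0,0,0,-9.1,36],[0,0,0,0,36],[0,0,0,0,36]]'
python3 - <<'E'
from h import *
plan(669,-99.5,33,-1)
cloud("wrist","pics/w9.png")
E
```

```text
time_s: 32.85
tcp_pos: [0.56, -0.1411, 0.1383]
eef_rot: [-179.7, 0.0, -27.1]
contact_force: [0.4, -0.4, 0.2]
gripper_width: 0.045
time_s: 33.85
tcp_pos: [0.668, -0.0998, 0.139]
eef_rot: [-179.7, -0.1, -1.2]
contact_force: [0.0, -0.2, -1.8]
gripper_width: 0.0451
t 33.85 p [668.  -99.8 139. ] yaw -1.2 now-axes [ 1.  -0.4] after-turn [ 1.  -0.3] turn -0.2 dz 106.0 j [  8.  24.  -6.  -0. -60.  81.]
```

View pics/w9.png

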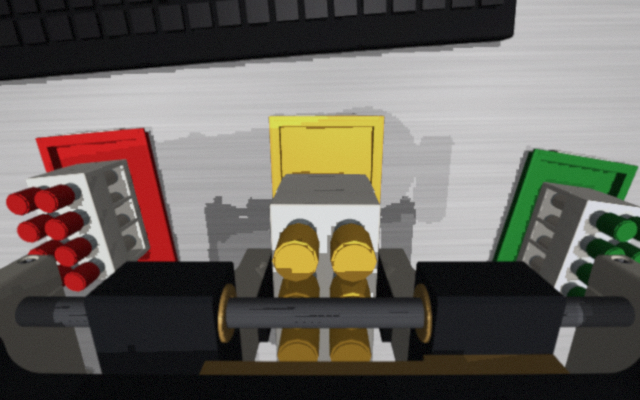

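```bash
python3 -m handwheel '[[0,0,20,0,36],[0,0,25,0,36],[0,0,25,0,36],[0,0,20,0,36],[0,0,9,0,36],[0,0,4,0,36],[0,0,2.3,0,36],[0,0,0,0,36]]'; python3 -m handwheel '[[0,0,1.5,0,36],[0,0,0,0,60],[0,0,0,0,60],[0,0,0,0,66],[0,0,-15,0,66],[0,0,-30,0,66],[0,0,-35,0,66],[0,0,-30,0,66]]'; python3 -m handwheel '[[-20,0,-10,0,66],[-40,0,-10,0,66],[-40,0,-10,0,66],[-40,0,-10,0,66],[-30,0,0,0,66],[0,0,0,0,66],[0,0,0,0,66],[0,0,0,0,66]]'
python3 - <<'E'
from h import *
C={n:cloud(n,f"pics/{n}9.png") for n in("scene","side")}
T=dict(red=(659,90.5),yellow=(669,-99.5),green=(631,-306.5),blue=(608,327.5),empty=(440,196.6),pot=(438.5,63.3))
for k,c in T.items():
  for n,(W,H) in C.items():
    c=np.array(c)
    d=np.linalg.norm(W[:,:2]-c/1000,axis=1)
    B=W[(d<.062)&(W[:,2]>.03)&(W[:,2]<.1)]
    D=W[(d<.062)&(W[:,2]>.05)&(W[:,2]<.068)&(H[W[:,2]>-9][:,1]<90)]
    print(k,n,rect(B[:,:2]) if len(B)>50 else None,'deck z',np.median(D[:,2]).round(4),'top',np.percentile(B[:,2],98).round(4))
E
```

```text
time_s: 34.9
tcp_pos: [0.6686, -0.0996, 0.0351]
eef_rot: [-179.7, -0.2, -1.0]
contact_force: [-0.4, 0.3, -1.1]
gripper_width: 0.0446
time_s: 35.9
tcp_pos: [0.6684, -0.1003, 0.1458]
eef_rot: [-179.7, -0.3, -1.0]
contact_force: [1.1, 0.6, -0.9]
gripper_width: 0.0659
time_s: 36.9
tcp_pos: [0.4986, -0.0973, 0.1826]
eef_rot: [-179.7, -0.2, -1.0]
contact_force: [-0.5, 0.3, 0.4]
gripper_width: 0.0661
red scene [658.4  92.5  87.4  45.4   4.2] deck z 0.059 top 0.0867
red side [654.8  92.4  87.8  47.8   5.3] deck z 0.059 top 0.087
yellow scene [669.3 -98.2  86.8  45.9  -1.7] deck z 0.0591 top 0.0865
yellow side [664.1 -94.7  89.7  46.1   4.7] deck z 0.0592 top 0.087
green scene [ 630.4 -304.3   89.3   47.7  -10.1] deck z 0.0586 top 0.0864
green side [ 622.2 -287.9   88.4   44.4   14.8] deck z 0.0588 top 0.0659
blue scene [608.3 327.6  87.2  45.5   1.2] deck z 0.0588 top 0.0864
blue side [605.7 329.5  88.3  45.3   2.6] deck z 0.0594 top 0.0866
empty scene [441.  196.1  90.9  44.4 -23.5] deck z 0.055 top 0.0577
empty side [437.4 197.2  88.1  46.8 -23.6] deck z 0.0552 top 0.0576
pot scene [438.3  63.6  53.2  50.6 -19.6] deck z 0.0651 top 0.0677
pot side [434.8  63.2  51.5  50.9   9.1] deck z 0.0654 top 0.0679
```

View pics/scene9.png

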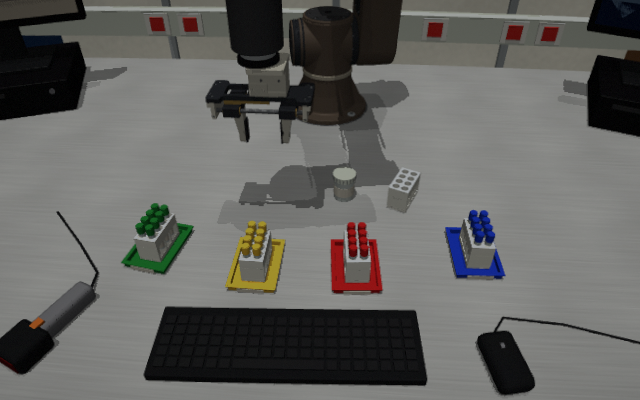

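View pics/side9.png

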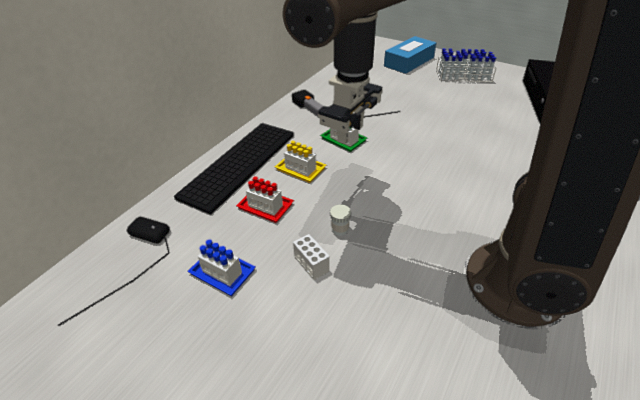

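All four racks stand in their own trays: scene view green (157,238), yellow (257,262), red (356,262), blue (478,250). The pot (344,183) and the empty rack (404,188) haven't moved, and the arm is clear.

```bash
python3 -c "
from plant import r
print(r.close_job())"
```

```text
the job is handed in; nothing more can be done
None
```

All four racks stand upright in the trays of their cap colours. I handed the job in with the clock at about 37 s of the 102 s allowed; no verdict is reported.

**Final checks (scene camera):**
- **Position:** the racks measure within about 2–3 mm of the tray centres.
- **Height:** the decks read 59 mm and the cap tops 86–87 mm. That is about right for racks sitting flat on the 4 mm tray floor.
- **Left in place:** the empty rack and the specimen pot measure within about 1 mm of where they were. The arm was clear of everything.

**Checks that disagreed:** the side camera could not confirm the green rack, because the gripper hid it (its fit came out about 20 mm off). It read the other three racks within about 7 mm of their tray centres. The yellow rack, in a poor side view, was the worst of these.

**Trouble on the way:** over the blue rack the last joint reached its range limit and the tool tilted about 4°. The joint read up to 173.60° against its 173.66° limit, and none of the readings I printed in full was past it. I took the tilt back out, to about 0.3°, before gripping.

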